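Return finished aluminium castings to the job trays of their plaster masters

ROBOT

A 6-joint arm with a two-finger parallel gripper is mounted at the origin on the work surface. World frame = base frame: x ahead of the robot, y to its left, z up, the work surface at z = 0. Lengths are in m, angles in rad, forces in N, time in s.
With the tool pointing down it reaches from about 0.35 to 0.925 m from the base axis. Payload 6.4 kg.
Tool frame: the origin (TCP) lies midway between the tips of the shut fingers; the grasp point (between the pads) lies 19 mm behind it (robot.grip_point_offset is the z of the grasp point in the tool frame, in m); z points along the fingers, y is the line along which they close (so a half turn about z gives the same grasp; the last joint's range is limited). The gripper opens to 94 mm and grips with 3 to 60 N. Pads are 16 mm wide; open, the fingers measure 119 mm over their backs; the gripper's body (75 mm by 177 mm) begins 78 mm behind the grasp point.
Start: joints at [-0.174, 0.245, 1.558, -0, 1.339, -0.174], TCP at [0.65, 0, 0.205] pointing down, gripper open.
Joint ranges: [-3.13, 3.13], [-1.02, 2.26], [0.13, 2.54], [-0.95, 4.09], [0.21, 2.88], [-2.74, 2.74]. Speed limits (rad/s): [2.57, 2.57, 3.14, 3.14, 3.14, 3.14].

INTERFACE

Orientations are given as a rotation vector (axis times angle).
In Python, from bench import robot gives the robot as it stands.
- The arm moves only by the tool move_arm, never from a script. Its argument "steps" is a list of rows, each an object with "xyz": the shift along the tool's x, y, z scaled (see below), a list of three; "rotation": the turn, a rotation vector about the tool's x, y, z scaled (see below), a list of three; "hand": the finger opening in mm, from 0 to 94. In form: [{"xyz": [tx, ty, tz], "rotation": [rx, ry, rz], "hand": hand}, ...]. A call has 1 to 12 rows; each row is the pose to reach, as a shift and turn from the pose commanded when the call began, along the tool's axes at that moment, turning the shorter way round; what a row does not reach only later rows make up. The controller multiplies each number of a shift by 50 cm and each number of a turn by pi rad. A row lasts 1/12 s, in which the tool goes at most 41.7 mm and 7.16 degrees, less where a joint would pass 70% of its speed; a pose out of reach is approached as far as the arm can. A call with a number of a shift or a turn outside -1 to 1 is refused whole. A call with a gripper value outside its range is refused whole. The fingers move at their own pace and stop on an object; "newtons" is the grip in N (left out, the last holds). Time passes only in rows, so rows that repeat a pose let the fingers close. It gives the time, the measured TCP pose, the force, the opening and the grip force at its end, in the units of the state.
- robot.state(): the state, without advancing time (a new reading comes with each control period).
- robot.snapshot(name): name is "scene" or "side" or "wrist"; returns a dict with "image" (420x560x3 uint8, red, green, blue), "fx", "fy", "cx", "cy" (pixels), "camera_from_world" (4x4, takes a point from world to camera coordinates). Camera axes: x right, y up, looking along -z (the intrinsics and any distortion apply to the point x, -y, -z); pixel columns grow to the right and rows downward; lengths in m; the calibration is good to about 2 mm. A picture is of the moment at which its call begins. There is no depth.
- robot.finish_job(): hands the job in; it is judged then, once.
The state is a dict: "time_s": time; "joints": joint angles; "dq": joint speeds; "joint_efforts": joint torques, N m; "tool_pos": TCP position; "tool_rot": TCP orientation; "force": force on the tool from outside, world axes, zero at the start; "moment": the same for the moment, N m; "grip_width": opening from 0.0 (shut) to 1.0 (fully open); "gripper_force": force on a finger pad.
Only numpy, scipy, OpenCV 4.12 (cv2) and the standard library are available. Lean on these libraries where they do the work, as an engineer would, in place of code of your own. Each camera call takes 0.05 s, during which the arm holds its last target. There are 200 camera calls.

TASK

The three silver aluminium castings (duck, apple, house) are finished: stand each one upright in the middle of the empty bay of the wooden job tray that holds its own white plaster master, the one of the same shape. Lift them over and set them down, do not drop or topple them or knock the trays and plasters. The two brown bronze castings, the file and the brush stay where they are.

Things in the scene. Friction and masses are not known exactly. Their poses are not given: they have to be found in the camera images.
- alu_duck_center (a point): Finished aluminium casting, bright silver-grey, about 0.2 kg: a duck standing on an oblong plinth. 72 mm long along its own x (beak at +x), 41 mm wide along y, 75 mm high (head; the back is 52 mm high). This point is on its upright axis, 32 mm above its flat underside; hold it across its 41 mm wide body (along its y). z points up.
- alu_apple_center (a point): Finished aluminium casting, bright silver-grey, about 0.2 kg: a round apple with stalk and one leaf on top, on a round plinth 44 mm across. 56 mm in diameter, 58 mm high (71 mm with the stalk). This point is on its upright axis, 36 mm above its flat underside; it may be held across any diameter; the widest girth is at this point. z points up.
- alu_house_center (a point): Finished aluminium casting, bright silver-grey, about 0.2 kg: a little cottage with gabled roof and chimney on an oblong plinth 56 x 40 x 10 mm. Walls 46 mm long along its own x (the ridge) and 36 mm wide along y, 66 mm high to the ridge (72 mm with the chimney). This point is on its upright axis, 34 mm above its flat underside; hold it across its 36 mm wide walls (along its y). z points up.
- bronze_duck_center (a point): Bronze casting, dark brown, about 0.55 kg, same shape and size as the aluminium duck; this point is 32 mm above its underside. It stays where it stands on the bench.
- bronze_apple_center (a point): Bronze casting, dark brown, about 0.55 kg, same shape and size as the aluminium apple; this point is 36 mm above its underside. It stays where it stands on the bench.
- duck_tray: Wooden tray, fixed: 236 mm (its x) by 126 mm (y), floor 6 mm above the bench, lip and middle cross bar 14 mm high, 6 mm thick. Origin: centre of the underside. White plaster master (duck, same size as the casting, top below 82 mm) fixed in the bay centred at x = +57.5 mm. The empty bay, 109 x 114 mm inside, is centred at x = -57.5 mm, y = 0: the duck casting belongs in its middle.
- apple_tray: Wooden tray, fixed: 236 mm (its x) by 126 mm (y), floor 6 mm above the bench, lip and middle cross bar 14 mm high, 6 mm thick. Origin: centre of the underside. White plaster master (apple, same size as the casting, top below 82 mm) fixed in the bay centred at x = +57.5 mm. The empty bay, 109 x 114 mm inside, is centred at x = -57.5 mm, y = 0: the apple casting belongs in its middle.
- house_tray: Wooden tray, fixed: 236 mm (its x) by 126 mm (y), floor 6 mm above the bench, lip and middle cross bar 14 mm high, 6 mm thick. Origin: centre of the underside. White plaster master (house, same size as the casting, top below 82 mm) fixed in the bay centred at x = +57.5 mm. The empty bay, 109 x 114 mm inside, is centred at x = -57.5 mm, y = 0: the house casting belongs in its middle.
- file: Flat steel file with a wooden handle, 287 mm long along its x (handle at -x), 28 mm high, lying on the bench. Origin under its middle. Not to be moved.
- brush: Wooden hand brush, black bristles 50 mm wide, 275 mm long along its x (handle at -x), 55 mm high, lying on the bench. Origin under its middle. Not to be moved.
There are look-alikes about, which are no part of the job. What is shaped like the part that bears alu_apple_center but blue or purple is not meant.

How it is judged:
By the outcome, as a careful person would: the job done as asked, in the order asked, and still so for the second after the job is handed in, with the robot touching nothing.
It also fails if it takes over 104 s, if anything falls off the work surface, if the arm or the gripper's body presses on something with over 40 N, if the wrist force passes 120 N, or if a joint passes its speed limit or range.

## Working session

There is one attempt and no reset: what is moved stays moved. The work goes in short steps, Python scripts to look and compute and a tool call to move; the robot and the scene stay as the last step left them, time stands still between calls to the robot, and variables do not carry over. Pictures are saved under pics/ and viewed, at most 14 in all, crops included, and the job is handed in when it is done.

Besides the shell and the picture viewer there is one more tool, called after "Call:" in YAML: its name, and indented under it one key for each argument. move_arm: Moves the arm, as the interface text tells. Its arguments: {"type":"object","properties":{"steps":{"type":"array","items":{"type":"object","properties":{"xyz":{"type":"array","items":{"type":"number"}},"rotation":{"type":"array","items":{"type":"number"}},"hand":{"type":"number"}}}},"newtons":{"type":"number"}},"required":["steps"]}

```bash
mkdir -p pics; ls; python3 - <<'E'
from bench import robot
import cv2
print(robot.state())
for n in ("scene","side"):
    s=robot.snapshot(n); cv2.imwrite(f"pics/{n}0.png",cv2.resize(s["image"][:,:,::-1],None,fx=1.42,fy=1.42,interpolation=cv2.INTER_CUBIC))
    print(n,s["fx"],s["fy"],s["cx"],s["cy"],[k for k in s]); print(s["camera_from_world"].round(3))
E
```

```text
pics
{'time_s': 0.0, 'joints': array([-1.74083821e-01,  2.45785876e-01,  1.55898292e+00, -1.59207298e-05,
        1.33870339e+00, -1.74075416e-01]), 'dq': array([-0.00082722, -0.00127986, -0.00253577,  0.00027465, -0.0004687 ,
        0.00025586]), 'joint_efforts': array([ 8.38778797e-04, -4.15839279e+01, -3.14599335e+01,  6.84806099e-02,
        3.33599187e-02, -1.41738678e-04]), 'tool_pos': array([6.49408245e-01, 1.16089958e-04, 2.04380119e-01]), 'tool_rot': array([-2.22036434e+00, -2.22035385e+00,  1.71358907e-03]), 'force': array([-0.23866587,  0.01031775, -0.22850306]), 'moment': array([-0.01239158, -0.04634303,  0.0305752 ]), 'gripper_force': 0.0, 'grip_width': 1.0015592378847993}
scene 518.6615480095592 518.6615480095592 278.76904094010774 202.64776570351836 ['image', 'fx', 'fy', 'cx', 'cy', 'camera_from_world']
[[-8.490e-01  5.290e-01 -1.000e-03  4.890e-01]
 [-2.970e-01 -4.750e-01  8.280e-01  1.230e-01]
 [ 4.370e-01  7.030e-01  5.600e-01 -1.722e+00]
 [ 0.000e+00  0.000e+00  0.000e+00  1.000e+00]]
side 414.8115525843626 414.8115525843626 282.9741868851287 213.101812052483 ['image', 'fx', 'fy', 'cx', 'cy', 'camera_from_world']
[[-0.976 -0.219 -0.006  0.561]
 [ 0.131 -0.602  0.788 -0.129]
 [-0.176  0.768  0.616 -0.937]
 [ 0.     0.     0.     1.   ]]
```

View pics/scene0.png

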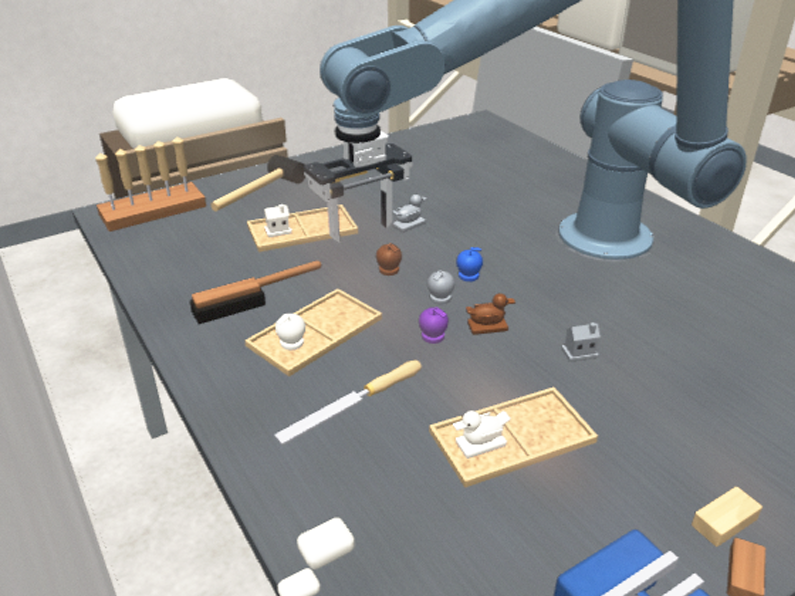

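View pics/side0.png

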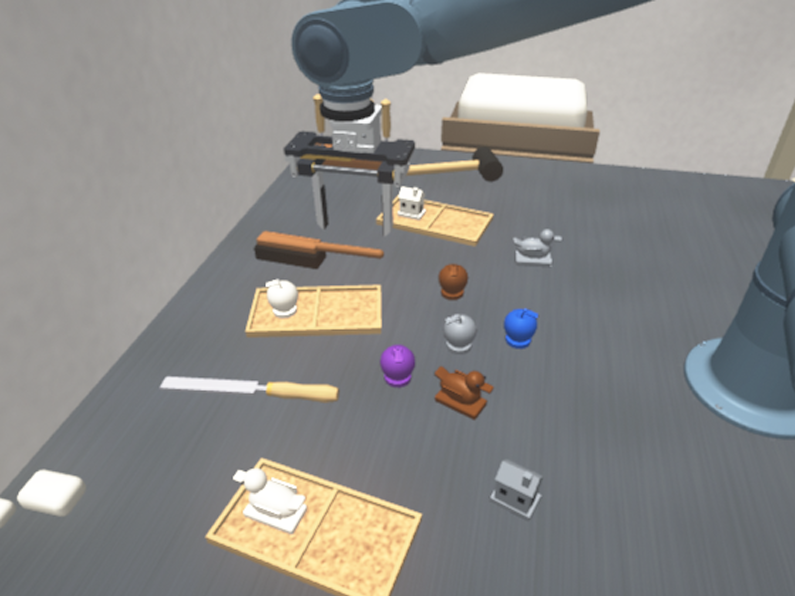

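Candidates in the scene picture (px of the enlarged image):
- Apples: silver (440,285), blue (469,263), purple (433,323), bronze (388,258), plaster (290,330).
- Ducks: silver (408,212), bronze (488,313), plaster (482,430).
- Houses: silver (582,340), plaster (277,220).

By the description I choose the silver ones. Next I measure them and check the choice in one close crop.

```bash
cat > h.py <<'E'
import numpy as np, cv2
from bench import robot
def cast(s,uv,z):
    uv=np.atleast_2d(np.asarray(uv,float)); T=s["camera_from_world"]; R=T[:3,:3]; c=-R.T@T[:3,3]
    d=np.c_[(uv[:,0]-s["cx"])/s["fx"],-(uv[:,1]-s["cy"])/s["fy"],-np.ones(len(uv))]@R
    return (c+d*((z-c[2])/d[:,2])[:,None])[:,:2]
def proj(s,p):
    p=np.atleast_2d(p); q=p@s["camera_from_world"][:3,:3].T+s["camera_from_world"][:3,3]
    return np.c_[s["cx"]+s["fx"]*q[:,0]/-q[:,2], s["cy"]-s["fy"]*q[:,1]/-q[:,2]]
def blob(m,seed,k=0):
    m=m.astype(np.uint8)
    if k: m=cv2.morphologyEx(m,cv2.MORPH_CLOSE,np.ones((k,k),np.uint8))
    n,l,st,ce=cv2.connectedComponentsWithStats(m)
    ids=[i for i in range(1,n) if st[i,4]>40]
    ys=[(np.min(np.hypot(*(np.argwhere(l==i)[:,::-1]-seed).T)),-st[i,4],i) for i in ids]
    i=min(ys)[2]; return l==i
def wood(im):
    h=cv2.cvtColor(im,cv2.COLOR_RGB2HSV).astype(int); return (h[...,0]>8)&(h[...,0]<30)&(h[...,1]>60)&(h[...,2]>130)
def silver(im):
    h=cv2.cvtColor(im,cv2.COLOR_RGB2HSV).astype(int); return (h[...,1]<50)&(h[...,2]>90)&(h[...,2]<235)
def rect(s,m,z):
    p=cv2.convexHull(np.argwhere(m)[:,::-1].astype(np.int32))[:,0]
    r=cv2.minAreaRect(cast(s,p,z).astype(np.float32)*1000); return r
E
python3 - <<'E'
from h import *
seeds={"scene":dict(duck=(560,420),apple=(350,320),house=(330,225)),"side":dict(duck=(370,530),apple=(350,310),house=(460,222))}
sil={"scene":dict(duck=(408,215),apple=(440,285),house=(582,345)),"side":dict(duck=(533,250),apple=(459,330),house=(516,490))}
for n in seeds:
    s=robot.snapshot(n); im=s["image"]; w=wood(im); g=silver(im)
    for k,v in seeds[n].items():
        m=blob(w,np.array(v)/1.42,3); print(n,"tray",k,m.sum(),rect(s,m,.012))
    for k,v in sil[n].items():
        m=blob(g,np.array(v)/1.42,3); b=np.argwhere(m); lo,hi=b.min(0),b.max(0)
        print(n,"cast",k,m.sum(),"px",lo[::-1],hi[::-1],"c34",cast(s,(lo+hi)[::-1]/2,.034).round(4),"ctr",cast(s,b.mean(0)[::-1],.032).round(4))
    if n=="scene": cv2.imwrite("pics/crop1.png",cv2.resize(im[125:275,250:440,::-1],None,fx=4,fy=4,interpolation=cv2.INTER_CUBIC))
s=robot.snapshot("wrist"); cv2.imwrite("pics/w0.png",s["image"][:,:,::-1]); print(s["fx"],s["camera_from_world"].round(3))
E
```

```text
scene tray duck 3791 ((600.7498168945312, 391.8150329589844), (137.20663452148438, 243.11546325683594), 80.98151397705078)
scene tray apple 2389 ((744.0977172851562, -22.54346466064453), (246.32672119140625, 139.5148468017578), 14.685470581054688)
scene tray house 998 ((609.644775390625, -398.2793884277344), (150.37054443359375, 201.04457092285156), 79.12673950195312)
scene cast duck 179793 px [0 0] [559 419] c34 [[ 0.5737 -0.    ]] ctr [[0.6152 0.0281]]
scene cast apple 179793 px [0 0] [559 419] c34 [[ 0.5737 -0.    ]] ctr [[0.6152 0.0281]]
scene cast house 179793 px [0 0] [559 419] c34 [[ 0.5737 -0.    ]] ctr [[0.6152 0.0281]]
side tray duck 7868 ((598.132080078125, 393.8225402832031), (134.04623413085938, 239.20677185058594), 80.97097778320312)
side tray apple 2806 ((740.3929443359375, -18.88355255126953), (238.5640411376953, 144.31594848632812), 14.714851379394531)
side tray house 1376 ((588.7615966796875, -389.14794921875), (149.25257873535156, 240.69635009765625), 79.15564727783203)
side cast duck 191983 px [0 0] [559 419] c34 [[ 0.5961 -0.0557]] ctr [[ 0.6124 -0.0422]]
side cast apple 191983 px [0 0] [559 419] c34 [[ 0.5961 -0.0557]] ctr [[ 0.6124 -0.0422]]
side cast house 191983 px [0 0] [559 419] c34 [[ 0.5961 -0.0557]] ctr [[ 0.6124 -0.0422]]
324.2254198374574 [[ 1.     0.    -0.002 -0.649]
 [-0.001  0.963 -0.27   0.029]
 [ 0.001  0.27   0.963 -0.393]
 [ 0.     0.     0.     1.   ]]
```

View pics/crop1.png

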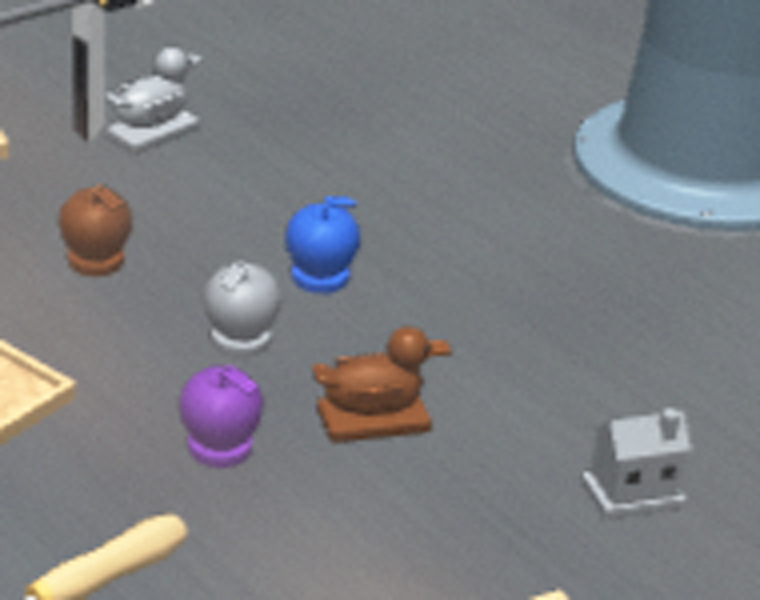

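View pics/w0.png

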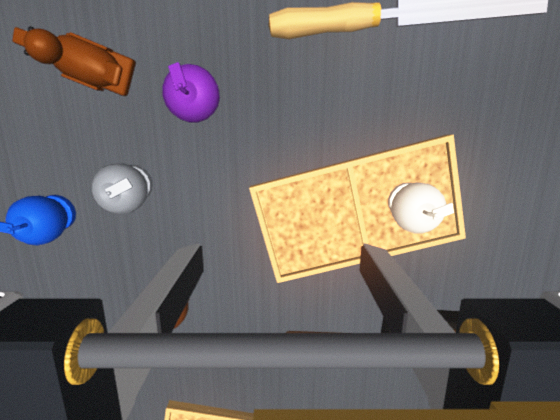

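The crop confirms three silver castings: duck at crop (150,100), apple (242,305) and house (645,465). The blue and purple apples and the two bronze pieces are excluded. The wrist view shows the silver apple at (120,188), and the apple tray with its plaster at (420,205) on the right.

```bash
python3 - <<'E'
from h import *
s=robot.snapshot("scene"); o=lambda L:np.array(L)/4+np.array([250,125])
print("duck plinth top",cast(s,o([(110,130),(130,148),(198,120),(178,108),(154,127)]),.008).round(3).tolist())
print("apple",cast(s,o([(240,338)]),.004).round(3),cast(s,o([(242,300)]),.036).round(3))
print("house base",cast(s,o([(585,475),(610,510),(685,497)]),.003).round(3).tolist())
w=robot.snapshot("wrist")
print("apple w",cast(w,[(120,188)],.036),"tray",rect(w,blob(wood(w["image"]),(300,220),3),.014))
print("tray corners",cast(w,[(250,188),(454,136),(465,238),(277,281),(348,165),(365,260)],.014).round(4).tolist())
print(proj(w,[[.686,-.035,.014]]))
E
```

```text
duck plinth top [[0.397, -0.296], [0.399, -0.261], [0.324, -0.271], [0.327, -0.298], [0.362, -0.281]]
apple [[0.476 0.01 ]] [[0.475 0.009]]
house base [[0.372, 0.261], [0.383, 0.297], [0.333, 0.313]]
apple w [[0.47249245 0.00791557]] tray ((741.3613891601562, -26.1007080078125), (238.44302368164062, 129.56886291503906), 14.811065673828125)
tray corners [[0.6129, 0.0036], [0.8418, 0.0627], [0.8726, -0.0581], [0.644, -0.116], [0.7255, 0.0304], [0.7532, -0.0871]]
[[311.93457975 219.73703706]]
```

Call:
move_arm:
  steps:
    - {"xyz": [-0.562,-0.574,-0.09],"rotation": [0,0,0.5],"hand": 94}
    - {"xyz": [-0.562,-0.574,-0.09],"rotation": [0,0,0.5],"hand": 94}
    - {"xyz": [-0.562,-0.574,-0.09],"rotation": [0,0,0.5],"hand": 94}
    - {"xyz": [-0.562,-0.574,-0.09],"rotation": [0,0,0.5],"hand": 94}
    - {"xyz": [-0.562,-0.574,-0.09],"rotation": [0,0,0.5],"hand": 94}
    - {"xyz": [-0.562,-0.574,-0.09],"rotation": [0,0,0.5],"hand": 94}
    - {"xyz": [-0.562,-0.574,-0.09],"rotation": [0,0,0.5],"hand": 94}
    - {"xyz": [-0.562,-0.574,-0.09],"rotation": [0,0,0.5],"hand": 94}
    - {"xyz": [-0.562,-0.574,-0.09],"rotation": [0,0,0.5],"hand": 94}
    - {"xyz": [-0.562,-0.574,-0.09],"rotation": [0,0,0.5],"hand": 94}
    - {"xyz": [-0.562,-0.574,-0.09],"rotation": [0,0,0.5],"hand": 94}
    - {"xyz": [-0.562,-0.574,-0.09],"rotation": [0,0,0.5],"hand": 94}

```text
time_s: 1.35
tool_pos: [0.3619, -0.2824, 0.251]
tool_rot: [3.139, 0.095, 0.001]
force: [0.5, 0.2, 0.3]
grip_width: 0.999
gripper_force: 0.0
```

Call:
move_arm:
  steps:
    - {"xyz": [0,0,0],"rotation": [0,0,0.02],"hand": 94}
    - {"xyz": [0,0,0],"rotation": [0,0,0.02],"hand": 94}

```text
time_s: 1.52
tool_pos: [0.3628, -0.2812, 0.2506]
tool_rot: [3.141, 0.01, 0.0]
force: [0.2, -0.2, -0.5]
grip_width: 1.0
gripper_force: 0.0
```

```bash
cat >> h.py <<'E'
from scipy.spatial.transform import Rotation as Ro
def goto(xyz,yaw_y=None,st=None):
    """normalised shift/turn to reach TCP xyz, tool y axis at heading yaw_y (deg, mod 180) in world, pointing down"""
    st=st or robot.state(); R=Ro.from_rotvec(st["tool_rot"]); 
    sh=R.inv().apply(np.array(xyz)-st["tool_pos"])/.5
    r=np.zeros(3)
    y=R.as_matrix()[:,1]; cur=np.degrees(np.arctan2(y[1],y[0]))
    if yaw_y is not None:
        a=np.radians((yaw_y-cur+90)%180-90 + cur); yv=np.array([np.cos(a),np.sin(a),0]); z=np.array([0,0,-1.]); M=np.c_[np.cross(yv,z),yv,z]
        r=(R.inv()*Ro.from_matrix(M)).as_rotvec()/np.pi
    print("t",round(st["time_s"],2),"pos",st["tool_pos"].round(4),"yawy",round(cur,1),"q6",st["joints"][5].round(2),"w",round(st["grip_width"]*94,1),"F",st["force"].round(1),"gf",round(st["gripper_force"],1))
    print(" shift",sh.round(4).tolist(),"turn",r.round(4).tolist(),"rows",int(np.ceil(max(np.linalg.norm(sh)*.5/.0417,np.linalg.norm(r)*180/7.16))))
E
python3 - <<'E'
from h import *
s=robot.snapshot("wrist"); cv2.imwrite("pics/w1.png",s["image"][:,:,::-1])
goto((.362,-.281,.25),90)
print(s["camera_from_world"].round(3))
E
```

```text
t 1.57 pos [ 0.3629 -0.2811  0.2505] yawy -89.5 q6 0.65 w 94.1 F [0.4 0.3 0.4] gf 0.0
 shift [-0.0018, -0.0001, 0.0011] turn [0.0001, -0.0, 0.0029] rows 1
[[ 0.007 -1.     0.    -0.284]
 [ 0.963  0.006 -0.27  -0.306]
 [ 0.27   0.002  0.963 -0.533]
 [ 0.     0.     0.     1.   ]]
```

View pics/w1.png

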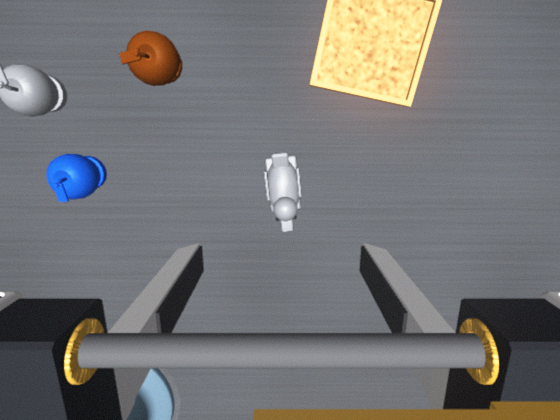

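The silver duck lies under the hand at px (284,190): tail at (279,155), beak at (287,230), axis almost vertical in the image. I refine it with a brightness mask.

```bash
python3 - <<'E'
from h import *
s=robot.snapshot("wrist"); im=s["image"]; g=cv2.cvtColor(im,cv2.COLOR_RGB2GRAY)
c=g[130:245,235:330]; t,_=cv2.threshold(c,0,255,cv2.THRESH_OTSU); print("otsu",t,np.median(c))
m=np.zeros(g.shape,bool); m[130:245,235:330]=c>t; m=blob(m,(284,190))
for r in range(150,236,4):
    x=np.where(m[r])[0]; print(r,x.min() if len(x) else None,x.max() if len(x) else None,end="; ")
P=np.argwhere(m)[:,::-1]; print(cv2.minAreaRect(P.astype(np.int32)))
for z in (.01,.03): print(cast(s,[(282,157),(284,207),(282,182),(287,230),(279,155)],z).round(4).tolist())
cv2.imwrite("pics/c2.png",cv2.resize(im[140:245,235:335,::-1],None,fx=5,fy=5,interpolation=cv2.INTER_CUBIC))
E
```

```text
otsu 162.0 122.0
150 None None; 154 274 287; 158 270 295; 162 266 295; 166 267 295; 170 267 292; 174 270 293; 178 270 294; 182 270 295; 186 270 295; 190 270 296; 194 271 295; 198 271 295; 202 273 274; 206 None None; 210 None None; 214 None None; 218 None None; 222 None None; 226 None None; 230 None None; 234 None None; ((282.4923095703125, 176.9384765625), (47.62933349609375, 29.768335342407227), 82.87498474121094)
[[0.3967, -0.2822], [0.3303, -0.2856], [0.3642, -0.2826], [0.2978, -0.2901], [0.3992, -0.2783]]
[[0.3988, -0.2821], [0.3355, -0.2854], [0.3678, -0.2825], [0.3046, -0.2896], [0.4012, -0.2785]]
```

View pics/c2.png

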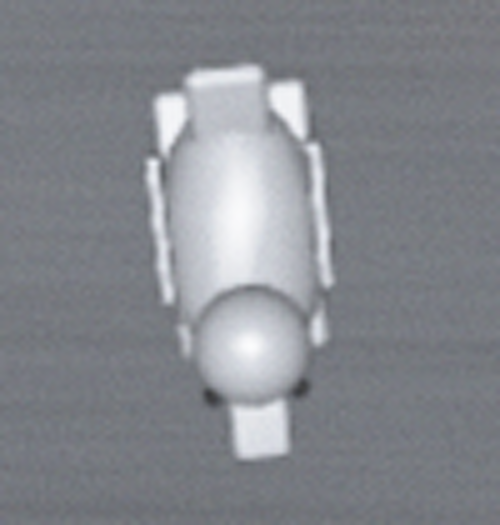

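The crop shows the plinth corners at (155,97), (303,82), (185,353) and (322,342), with the beak pointing down in the image, toward the robot.

```bash
python3 - <<'E'
from h import *
s=robot.snapshot("wrist"); o=lambda L:np.array(L)/5+np.array([235,140])
c=cast(s,o([(155,97),(303,82),(185,353),(322,342)]),.009); print(c.round(4).tolist(),c.mean(0))
d=(c[:2].mean(0)-c[2:].mean(0)); print("heading tail",np.degrees(np.arctan2(d[1],d[0])), np.linalg.norm(d), np.linalg.norm(c[0]-c[1]))
w=cast(s,o([(157,230),(320,215)]),.035); print(w,w.mean(0))
d=cast(s,o([(225,75),(262,455)]),.045); print(d, np.degrees(np.arctan2(*(d[0]-d[1])[::-1])))
E
```

```text
[[0.3934, -0.2614], [0.3977, -0.2996], [0.3249, -0.2694], [0.3284, -0.3063]] [ 0.36109274 -0.28416712]
heading tail 6.045812242239755 0.0692945758323007 0.03838159853548991
[[ 0.36363069 -0.26304012]
 [ 0.36781184 -0.303347  ]] [ 0.36572126 -0.28319356]
[[ 0.40281798 -0.27956548]
 [ 0.30845935 -0.28973936]] 6.153934400925407
```

```bash
python3 - <<'E'
from h import *
goto((.362,-.2838,.013),96.1)
E
```

```text
t 1.67 pos [ 0.363  -0.2809  0.2505] yawy -89.4 q6 0.65 w 93.9 F [0.3 0.9 0.4] gf 0.0
 shift [-0.0022, 0.0058, 0.475] turn [0.0, -0.0, -0.0308] rows 6
```

Call:
move_arm:
  steps:
    - {"xyz": [-0.0022,0.0058,0.05],"rotation": [0,0,-0.0308],"hand": 75}
    - {"xyz": [-0.0022,0.0058,0.12],"rotation": [0,0,-0.0308],"hand": 75}
    - {"xyz": [-0.0022,0.0058,0.2],"rotation": [0,0,-0.0308],"hand": 75}
    - {"xyz": [-0.0022,0.0058,0.28],"rotation": [0,0,-0.0308],"hand": 75}
    - {"xyz": [-0.0022,0.0058,0.36],"rotation": [0,0,-0.0308],"hand": 75}
    - {"xyz": [-0.0022,0.0058,0.42],"rotation": [0,0,-0.0308],"hand": 75}
    - {"xyz": [-0.0022,0.0058,0.46],"rotation": [0,0,-0.0308],"hand": 75}
    - {"xyz": [-0.0022,0.0058,0.475],"rotation": [0,0,-0.0308],"hand": 75}
    - {"xyz": [-0.0022,0.0058,0.475],"rotation": [0,0,-0.0308],"hand": 75}
    - {"xyz": [-0.0022,0.0058,0.475],"rotation": [0,0,-0.0308],"hand": 60}
    - {"xyz": [-0.0022,0.0058,0.475],"rotation": [0,0,-0.0308],"hand": 50}
    - {"xyz": [-0.0022,0.0058,0.475],"rotation": [0,0,-0.0308],"hand": 45}

```text
time_s: 2.67
tool_pos: [0.363, -0.2852, 0.0148]
tool_rot: [3.134, 0.165, 0.003]
force: [-0.2, -0.8, 0.2]
grip_width: 0.618
gripper_force: 0.0
```

Call:
move_arm:
  steps:
    - {"xyz": [0,0,0],"rotation": [0,0,0],"hand": 42}
    - {"xyz": [0,0,0],"rotation": [0,0,0],"hand": 38}
    - {"xyz": [0,0,0],"rotation": [0,0,0],"hand": 30}
    - {"xyz": [0,0,0],"rotation": [0,0,0],"hand": 20}
    - {"xyz": [0,0,0],"rotation": [0,0,0],"hand": 20}
    - {"xyz": [0,0,0],"rotation": [0,0,0],"hand": 20}
  newtons: 20

```text
time_s: 3.17
tool_pos: [0.3623, -0.2843, 0.0137]
tool_rot: [3.137, 0.164, 0.001]
force: [-1.3, 2.1, 5.7]
grip_width: 0.429
gripper_force: 20.0
```

```bash
python3 - <<'E'
from h import *
goto((.362,-.2838,.24),96.1)
print(robot.state()["moment"])
goto((.5427,.402,.24),81)
E
```

```text
t 3.17 pos [ 0.3623 -0.2843  0.0137] yawy -84.0 q6 0.55 w 40.3 F [-1.3  2.1  5.7] gf 20.0
 shift [-0.0003, -0.0007, -0.4526] turn [0.0002, -0.0001, -0.0005] rows 6
[0.38462944 0.27520599 0.06917176]
t 3.17 pos [ 0.3623 -0.2843  0.0137] yawy -84.0 q6 0.55 w 40.3 F [-1.3  2.1  5.7] gf 20.0
 shift [0.5026, -1.327, -0.4531] turn [0.0001, -0.0002, 0.0834] rows 18
```

Call:
move_arm:
  steps:
    - {"xyz": [0,0,-0.04],"rotation": [0,0,0],"hand": 20}
    - {"xyz": [0,0,-0.1],"rotation": [0,0,0],"hand": 20}
    - {"xyz": [0,0,-0.17],"rotation": [0,0,0],"hand": 20}
    - {"xyz": [0,0,-0.24],"rotation": [0,0,0],"hand": 20}
    - {"xyz": [0,0,-0.31],"rotation": [0,0,0],"hand": 20}
    - {"xyz": [0,-0.04,-0.38],"rotation": [0,0,0],"hand": 20}
    - {"xyz": [0.03,-0.1,-0.42],"rotation": [0,0,0],"hand": 20}
    - {"xyz": [0.06,-0.17,-0.44],"rotation": [0,0,0],"hand": 20}
    - {"xyz": [0.09,-0.24,-0.45],"rotation": [0,0,0.02],"hand": 20}
    - {"xyz": [0.12,-0.31,-0.45],"rotation": [0,0,0.04],"hand": 20}
    - {"xyz": [0.15,-0.38,-0.45],"rotation": [0,0,0.06],"hand": 20}
    - {"xyz": [0.18,-0.45,-0.45],"rotation": [0,0,0.08],"hand": 20}

```text
time_s: 4.17
tool_pos: [0.4278, -0.0489, 0.2376]
tool_rot: [3.133, -0.236, 0.0]
force: [1.3, -0.8, -2.3]
grip_width: 0.431
gripper_force: 20.0
```

```bash
python3 - <<'E'
from h import *
goto((.5427,.402,.24),81)
E
```

```text
t 4.17 pos [ 0.4278 -0.0489  0.2376] yawy -98.6 q6 1.34 w 40.5 F [ 1.3 -0.8 -2.3] gf 20.0
 shift [0.0924, -0.9259, -0.0048] turn [0.0, -0.0001, 0.0022] rows 12
```

Call:
move_arm:
  steps:
    - {"xyz": [0.01,-0.08,0],"rotation": [0,0,0],"hand": 20}
    - {"xyz": [0.02,-0.16,0],"rotation": [0,0,0],"hand": 20}
    - {"xyz": [0.03,-0.24,0],"rotation": [0,0,0],"hand": 20}
    - {"xyz": [0.04,-0.32,0],"rotation": [0,0,0],"hand": 20}
    - {"xyz": [0.04,-0.4,0],"rotation": [0,0,0],"hand": 20}
    - {"xyz": [0.05,-0.48,0],"rotation": [0,0,0],"hand": 20}
    - {"xyz": [0.06,-0.56,0],"rotation": [0,0,0],"hand": 20}
    - {"xyz": [0.07,-0.64,0],"rotation": [0,0,0],"hand": 20}
    - {"xyz": [0.08,-0.72,0],"rotation": [0,0,0],"hand": 20}
    - {"xyz": [0.085,-0.8,0],"rotation": [0,0,0],"hand": 20}
    - {"xyz": [0.09,-0.88,0],"rotation": [0,0,0],"hand": 20}
    - {"xyz": [0.092,-0.926,0],"rotation": [0,0,0],"hand": 20}

```text
time_s: 5.17
tool_pos: [0.5406, 0.4039, 0.2365]
tool_rot: [-3.133, 0.227, 0.002]
force: [-0.0, -0.0, -1.7]
grip_width: 0.432
gripper_force: 20.0
```

```bash
python3 - <<'E'
from h import *
goto((.5427,.402,.24),81)
s=robot.snapshot("wrist"); cv2.imwrite("pics/w2.png",s["image"][:,:,::-1])
E
```

```text
t 5.17 pos [0.5406 0.4039 0.2365] yawy -98.3 q6 2.19 w 40.6 F [-0.  -0.  -1.7] gf 20.0
 shift [0.0047, 0.0032, -0.0071] turn [0.0, 0.0004, 0.004] rows 1
```

View pics/w2.png

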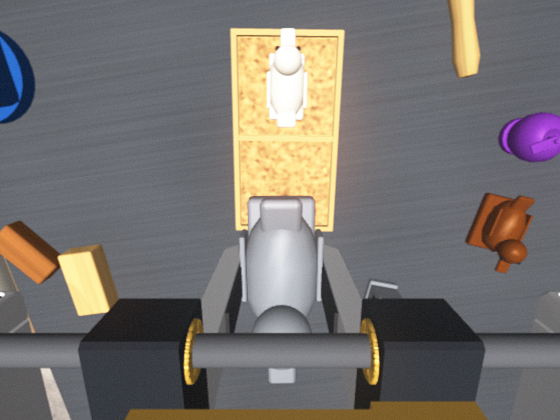

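The held duck is in the hand. Below it, the tray's outer corners are at (231,30), (343,30), (235,231) and (332,231), with the cross bar at row 138.

```bash
python3 - <<'E'
from h import *
s=robot.snapshot("wrist")
c=cast(s,[(231,30),(343,30),(235,231),(332,231),(237,138),(338,138)],.014); print(c.round(4).tolist())
print([np.linalg.norm(c[i]-c[j]).round(4) for i,j in ((0,1),(2,3),(0,2),(1,3))])
ctr=c[:4].mean(0); d=c[:2].mean(0)-c[2:4].mean(0); L=np.linalg.norm(d); d/=L
print(ctr,"head",np.degrees(np.arctan2(d[1],d[0])),"bay",ctr-.0575*d, "bay2",c[4:].mean(0)-.0575*d)
r=rect(s,blob(wood(s["image"]),(250,180),3),.012);print(r)
b=ctr-.0575*d
goto((b[0],b[1],.0205),81)
E
```

```text
[[0.7222, 0.4365], [0.7045, 0.3131], [0.489, 0.4746], [0.471, 0.3487], [0.6058, 0.4508], [0.5885, 0.3297]]
[np.float64(0.1246), np.float64(0.1271), np.float64(0.2364), np.float64(0.2362)]
[0.59669948 0.39321042] head -8.969712277175343 bay [0.53990265 0.40217538] bay2 [0.54032677 0.39918934]
((597.339599609375, 389.1339111328125), (128.9886016845703, 239.15614318847656), 81.02656555175781)
t 5.27 pos [0.5404 0.4035 0.2362] yawy -98.2 q6 2.19 w 40.7 F [-0.2 -1.3 -1.4] gf 20.0
 shift [0.0002, 0.0026, 0.4314] turn [0.0002, 0.0005, 0.0045] rows 6
```

Call:
move_arm:
  steps:
    - {"xyz": [0,0.004,0.06],"rotation": [0,0,0.004],"hand": 20}
    - {"xyz": [0,0.004,0.13],"rotation": [0,0,0.004],"hand": 20}
    - {"xyz": [0,0.004,0.2],"rotation": [0,0,0.004],"hand": 20}
    - {"xyz": [0,0.004,0.27],"rotation": [0,0,0.004],"hand": 20}
    - {"xyz": [0,0.004,0.33],"rotation": [0,0,0.004],"hand": 20}
    - {"xyz": [0,0.004,0.37],"rotation": [0,0,0.004],"hand": 20}
    - {"xyz": [0,0.004,0.4],"rotation": [0,0,0.004],"hand": 20}
    - {"xyz": [0,0.004,0.415],"rotation": [0,0,0.004],"hand": 20}
    - {"xyz": [0,0.004,0.425],"rotation": [0,0,0.004],"hand": 20}
    - {"xyz": [0,0.004,0.43],"rotation": [0,0,0.004],"hand": 20}
    - {"xyz": [0,0.004,0.43],"rotation": [0,0,0.004],"hand": 20}

```text
time_s: 6.18
tool_pos: [0.5414, 0.3988, 0.0239]
tool_rot: [-3.131, 0.25, -0.002]
force: [0.9, 0.2, -1.4]
grip_width: 0.432
gripper_force: 20.0
```

```bash
python3 - <<'E'
from h import *
goto((.54,.4015,.0197),81)
E
```

```text
t 6.18 pos [0.5414 0.3988 0.0239] yawy -99.1 q6 2.2 w 40.6 F [ 0.9  0.2 -1.4] gf 20.0
 shift [-0.0037, -0.0049, 0.0083] turn [-0.0003, -0.0004, -0.0007] rows 1
```

Call:
move_arm:
  steps:
    - {"xyz": [-0.003,-0.004,0.002],"rotation": [0,0,0],"hand": 20}
    - {"xyz": [-0.003,-0.004,0.004],"rotation": [0,0,0],"hand": 20}
    - {"xyz": [-0.003,-0.004,0.006],"rotation": [0,0,0],"hand": 20}
    - {"xyz": [-0.003,-0.004,0.007],"rotation": [0,0,0],"hand": 20}
    - {"xyz": [-0.003,-0.004,0.007],"rotation": [0,0,0],"hand": 20}

```text
time_s: 6.6
tool_pos: [0.5398, 0.401, 0.0198]
tool_rot: [-3.131, 0.25, -0.001]
force: [0.3, 0.5, -1.4]
grip_width: 0.431
gripper_force: 20.0
```

Call:
move_arm:
  steps:
    - {"xyz": [0,0,0.001],"rotation": [0,0,0],"hand": 20}
    - {"xyz": [0,0,0.002],"rotation": [0,0,0],"hand": 20}
    - {"xyz": [0,0,0.002],"rotation": [0,0,0],"hand": 20}

```text
time_s: 6.85
tool_pos: [0.5398, 0.401, 0.0197]
tool_rot: [-3.132, 0.25, -0.0]
force: [-2.5, -1.1, 4.9]
grip_width: 0.431
gripper_force: 20.0
```

Contact at 4.9 N, so I release with a modest opening and lift.

Call:
move_arm:
  steps:
    - {"xyz": [0,0,0.001],"rotation": [0,0,0],"hand": 42}
    - {"xyz": [0,0,0.001],"rotation": [0,0,0],"hand": 48}
    - {"xyz": [0,0,0.001],"rotation": [0,0,0],"hand": 56}
    - {"xyz": [0,0,0],"rotation": [0,0,0],"hand": 64}
    - {"xyz": [0,0,0],"rotation": [0,0,0],"hand": 64}
    - {"xyz": [0,0,0],"rotation": [0,0,0],"hand": 64}
    - {"xyz": [0,0,-0.03],"rotation": [0,0,0],"hand": 64}
    - {"xyz": [0,0,-0.08],"rotation": [0,0,0],"hand": 64}
    - {"xyz": [0,0,-0.15],"rotation": [0,0,0],"hand": 64}
    - {"xyz": [0,0,-0.23],"rotation": [0,0,0],"hand": 74}
    - {"xyz": [0,0,-0.31],"rotation": [0,0,0],"hand": 84}
    - {"xyz": [0,0,-0.39],"rotation": [0,0,0],"hand": 84}

```text
time_s: 7.85
tool_pos: [0.5393, 0.4007, 0.2166]
tool_rot: [-3.131, 0.25, -0.001]
force: [1.1, -0.5, 0.7]
grip_width: 0.858
gripper_force: 0.0
```

```bash
python3 - <<'E'
from h import *
goto((.474,.010,.24),90)
s=robot.snapshot("wrist"); im=s["image"]
t=robot.snapshot("side"); i2=t["image"]; u=proj(t,[[.57,.4,.03]])[0].astype(int); print(u)
a=cv2.resize(im[:, 100:460,::-1],(360,420)); b=cv2.resize(i2[max(0,u[1]-80):u[1]+60,max(0,u[0]-75):u[0]+65,::-1],(420,420),interpolation=cv2.INTER_CUBIC)
cv2.imwrite("pics/d3.png",np.hstack([a,b]))
E
```

```text
t 7.85 pos [0.5393 0.4007 0.2166] yawy -99.1 q6 2.2 w 80.7 F [ 1.1 -0.5  0.7] gf 0.0
 shift [-0.0052, 0.7923, -0.0472] turn [-0.0002, -0.0002, -0.0506] rows 10
[234 371]
```

View pics/d3.png

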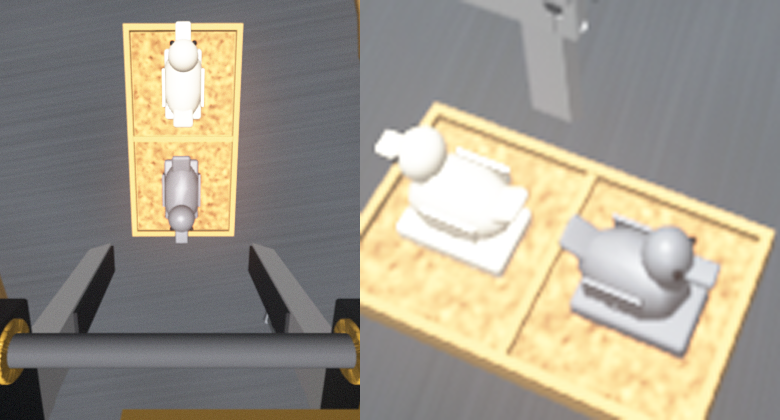

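The silver duck stands upright in the middle of the bay: wrist px (181,190), side crop (640,285). Next, the apple.

Call:
move_arm:
  steps:
    - {"xyz": [0,0.07,-0.04],"rotation": [0,0,-0.02],"hand": 84}
    - {"xyz": [0,0.15,-0.047],"rotation": [0,0,-0.04],"hand": 84}
    - {"xyz": [0,0.23,-0.047],"rotation": [0,0,-0.05],"hand": 84}
    - {"xyz": [0,0.31,-0.047],"rotation": [0,0,-0.05],"hand": 84}
    - {"xyz": [0,0.39,-0.047],"rotation": [0,0,-0.05],"hand": 84}
    - {"xyz": [0,0.47,-0.047],"rotation": [0,0,-0.05],"hand": 84}
    - {"xyz": [0,0.55,-0.047],"rotation": [0,0,-0.05],"hand": 84}
    - {"xyz": [-0.002,0.63,-0.047],"rotation": [0,0,-0.05],"hand": 84}
    - {"xyz": [-0.005,0.71,-0.047],"rotation": [0,0,-0.05],"hand": 84}
    - {"xyz": [-0.005,0.79,-0.047],"rotation": [0,0,-0.05],"hand": 84}
    - {"xyz": [-0.005,0.792,-0.047],"rotation": [0,0,-0.05],"hand": 84}
    - {"xyz": [-0.005,0.792,-0.047],"rotation": [0,0,-0.05],"hand": 84}

```text
time_s: 8.95
tool_pos: [0.4741, 0.0086, 0.2373]
tool_rot: [-3.141, 0.01, -0.001]
force: [-0.4, -0.3, -0.3]
grip_width: 0.892
gripper_force: 0.0
```

```bash
python3 - <<'E'
from h import *
goto((.474,.010,.24),90)
s=robot.snapshot("wrist"); cv2.imwrite("pics/w4.png",s["image"][:,:,::-1])
u=proj(s,[[.474,.01,.036]])[0]; print(u)
g=cv2.cvtColor(s["image"],cv2.COLOR_RGB2GRAY); x,y=u.astype(int)
c=cv2.medianBlur(g[y-60:y+60,x-60:x+60],5)
h=cv2.HoughCircles(c,cv2.HOUGH_GRADIENT,1.5,100,param1=120,param2=15,minRadius=20,maxRadius=40); print(h)
if h is not None: print(cast(s,h[0,:1,:2]+[x-60,y-60],.036))
E
```

```text
t 8.95 pos [0.4741 0.0086 0.2373] yawy -90.4 q6 1.36 w 83.9 F [-0.4 -0.3 -0.3] gf 0.0
 shift [-0.0001, -0.0029, -0.0053] turn [-0.0, -0.0002, -0.002] rows 1
[279.67111949 189.11367423]
[[[62.25 60.75 21.8 ]]]
[[0.4732125  0.00811285]]
```

View pics/w4.png

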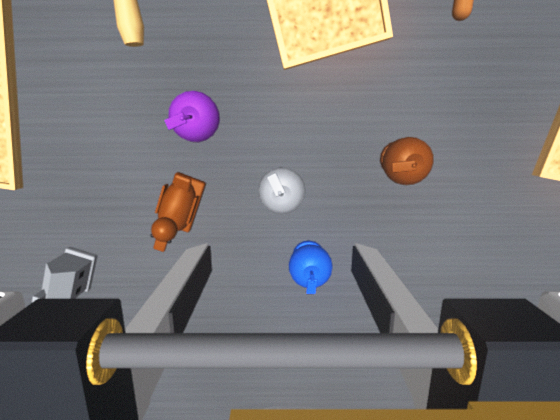

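The silver apple is at (281,190). Blue (311,265) is nearer the base, and the bronze duck (178,205) and bronze apple (407,160) are well clear of fingers closing along world y.

Call:
move_arm:
  steps:
    - {"xyz": [-0.001,0,0.07],"rotation": [0,0,0],"hand": 80}
    - {"xyz": [-0.001,0,0.15],"rotation": [0,0,0],"hand": 80}
    - {"xyz": [-0.001,0,0.23],"rotation": [0,0,0],"hand": 80}
    - {"xyz": [-0.001,0,0.31],"rotation": [0,0,0],"hand": 80}
    - {"xyz": [-0.001,0,0.37],"rotation": [0,0,0],"hand": 80}
    - {"xyz": [-0.001,0,0.41],"rotation": [0,0,0],"hand": 80}
    - {"xyz": [-0.001,0,0.434],"rotation": [0,0,0],"hand": 78}
    - {"xyz": [-0.001,0,0.44],"rotation": [0,0,0],"hand": 75}
    - {"xyz": [-0.001,0,0.44],"rotation": [0,0,0],"hand": 70}
    - {"xyz": [-0.001,0,0.44],"rotation": [0,0,0],"hand": 65}
    - {"xyz": [-0.001,0,0.44],"rotation": [0,0,0],"hand": 61}
    - {"xyz": [-0.001,0,0.44],"rotation": [0,0,0],"hand": 58}

```text
time_s: 10.0
tool_pos: [0.4751, 0.0101, 0.0183]
tool_rot: [3.141, -0.002, 0.004]
force: [-0.0, -1.9, 1.2]
grip_width: 0.629
gripper_force: 0.9
```

Call:
move_arm:
  steps:
    - {"xyz": [0,0,0],"rotation": [0,0,0],"hand": 56}
    - {"xyz": [0,0,0],"rotation": [0,0,0],"hand": 54}
    - {"xyz": [0,0,0],"rotation": [0,0,0],"hand": 45}
    - {"xyz": [0,0,0],"rotation": [0,0,0],"hand": 35}
    - {"xyz": [0,0,0],"rotation": [0,0,0],"hand": 35}
    - {"xyz": [0,0,0],"rotation": [0,0,0],"hand": 35}
  newtons: 20

```text
time_s: 10.5
tool_pos: [0.475, 0.0096, 0.0181]
tool_rot: [3.14, -0.003, 0.003]
force: [-0.4, -2.5, 6.0]
grip_width: 0.578
gripper_force: 20.0
```

```bash
python3 - <<'E'
from h import *
goto((.686,-.038,.20),105)
E
```

```text
t 10.5 pos [0.475  0.0096 0.0181] yawy -90.1 q6 1.35 w 54.4 F [-0.4 -2.5  6. ] gf 20.0
 shift [0.4229, 0.0948, -0.3627] turn [0.0004, -0.0006, -0.084] rows 7
```

Call:
move_arm:
  steps:
    - {"xyz": [0,0,-0.03],"rotation": [0,0,0],"hand": 35}
    - {"xyz": [0,0,-0.08],"rotation": [0,0,0],"hand": 35}
    - {"xyz": [0,0,-0.15],"rotation": [0,0,0],"hand": 35}
    - {"xyz": [0,0,-0.22],"rotation": [0,0,0],"hand": 35}
    - {"xyz": [0.02,0,-0.29],"rotation": [0,0,-0.01],"hand": 35}
    - {"xyz": [0.07,0.01,-0.34],"rotation": [0,0,-0.03],"hand": 35}
    - {"xyz": [0.14,0.03,-0.36],"rotation": [0,0,-0.06],"hand": 35}
    - {"xyz": [0.21,0.05,-0.363],"rotation": [0,0,-0.084],"hand": 35}
    - {"xyz": [0.28,0.07,-0.363],"rotation": [0,0,-0.084],"hand": 35}
    - {"xyz": [0.35,0.09,-0.363],"rotation": [0,0,-0.084],"hand": 35}
    - {"xyz": [0.41,0.095,-0.363],"rotation": [0,0,-0.084],"hand": 35}
    - {"xyz": [0.423,0.095,-0.363],"rotation": [0,0,-0.084],"hand": 35}

```text
time_s: 11.5
tool_pos: [0.6876, -0.0385, 0.1963]
tool_rot: [-3.114, -0.408, 0.001]
force: [-0.6, 0.0, -3.3]
grip_width: 0.58
gripper_force: 20.0
```

Call:
move_arm:
  steps:
    - {"xyz": [0,0,0],"rotation": [0,0,0],"hand": 35}
    - {"xyz": [0,0,0],"rotation": [0,0,0],"hand": 35}

```text
time_s: 11.67
tool_pos: [0.684, -0.0372, 0.1971]
tool_rot: [-3.113, -0.41, 0.005]
force: [-0.0, 0.1, -2.2]
grip_width: 0.584
gripper_force: 20.0
```

```bash
python3 - <<'E'
from h import *
goto((.686,-.038,.20),105)
s=robot.snapshot("wrist"); cv2.imwrite("pics/w5.png",s["image"][:,:,::-1])
p=robot.state()["tool_pos"]; print("tool axis grasp px",proj(s,[p+[0,0,.019],p+[0,0,.054]]))
E
```

```text
t 11.67 pos [ 0.684  -0.0372  0.1971] yawy -75.0 q6 1.09 w 54.9 F [-0.   0.1 -2.2] gf 20.0
 shift [0.0034, 0.0026, -0.0059] turn [-0.0006, 0.0008, 0.0001] rows 1
tool axis grasp px [[280.48443278 271.20295562]
 [280.16816469 306.95160838]]
```

View pics/w5.png

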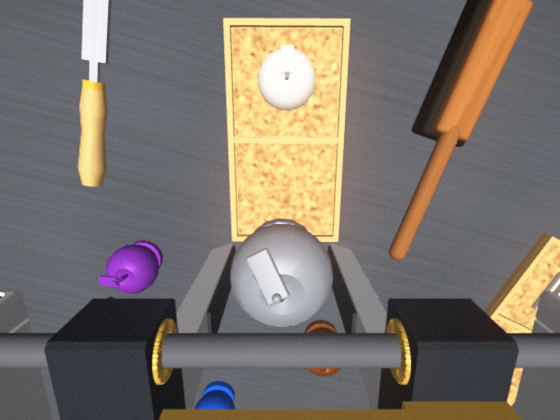

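The apple is held centred: seen at (282,273), expected at (280,271). The tray's outer corners are (225,19), (350,19), (231,241) and (338,241), with the cross bar at row 140.

```bash
python3 - <<'E'
from h import *
s=robot.snapshot("wrist")
c=cast(s,[(225,19),(350,19),(231,241),(338,241),(230,140),(345,140)],.014); print(c.round(4).tolist())
print([np.linalg.norm(c[i]-c[j]).round(4) for i,j in ((0,1),(2,3),(0,2),(1,3))])
ctr=c[:4].mean(0); d=c[:2].mean(0)-c[2:4].mean(0); L=np.linalg.norm(d); d/=L
print(ctr,"head",np.degrees(np.arctan2(d[1],d[0])),"bay",ctr-.0575*d, "bay2",c[4:].mean(0)-.0575*d)
b=(ctr-.0575*d+c[4:].mean(0)-.0575*d)/2
goto((b[0],b[1],.025),105)
E
```

```text
[[0.8391, 0.0627], [0.8714, -0.0577], [0.6101, 0.0052], [0.6433, -0.1183], [0.7251, 0.0321], [0.7578, -0.0896]]
[np.float64(0.1246), np.float64(0.1279), np.float64(0.2361), np.float64(0.2359)]
[ 0.74095574 -0.02702589] head 14.47958301425466 bay [ 0.68528213 -0.0414029 ] bay2 [ 0.68578274 -0.04312473]
t 11.77 pos [ 0.6838 -0.0371  0.198 ] yawy -75.0 q6 1.09 w 54.8 F [-0.9  0.6 -2.8] gf 20.0
 shift [0.0011, 0.0111, 0.346] turn [-0.0003, 0.0005, 0.0001] rows 5
```

Call:
move_arm:
  steps:
    - {"xyz": [0.001,0.009,0.05],"rotation": [0,0,0],"hand": 35}
    - {"xyz": [0.001,0.009,0.12],"rotation": [0,0,0],"hand": 35}
    - {"xyz": [0.001,0.009,0.19],"rotation": [0,0,0],"hand": 35}
    - {"xyz": [0.001,0.009,0.25],"rotation": [0,0,0],"hand": 35}
    - {"xyz": [0.001,0.009,0.29],"rotation": [0,0,0],"hand": 35}
    - {"xyz": [0.001,0.009,0.32],"rotation": [0,0,0],"hand": 35}
    - {"xyz": [0.001,0.009,0.334],"rotation": [0,0,0],"hand": 35}
    - {"xyz": [0.001,0.009,0.34],"rotation": [0,0,0],"hand": 35}
    - {"xyz": [0.001,0.009,0.34],"rotation": [0,0,0],"hand": 35}
    - {"xyz": [0.001,0.009,0.34],"rotation": [0,0,0],"hand": 35}

```text
time_s: 12.6
tool_pos: [0.6881, -0.0421, 0.0304]
tool_rot: [3.114, 0.41, 0.004]
force: [1.0, 0.0, -2.6]
grip_width: 0.584
gripper_force: 20.0
```

```bash
python3 - <<'E'
from h import *
goto((.6855,-.041,.0241),105)
E
```

```text
t 12.6 pos [ 0.6881 -0.0421  0.0304] yawy -75.0 q6 1.08 w 54.9 F [ 1.   0.  -2.6] gf 20.0
 shift [-0.0045, -0.0036, 0.0126] turn [0.0004, -0.0008, 0.0] rows 1
```

Call:
move_arm:
  steps:
    - {"xyz": [-0.002,-0.002,0.003],"rotation": [0,0,0],"hand": 35}
    - {"xyz": [-0.003,-0.002,0.006],"rotation": [0,0,0],"hand": 35}
    - {"xyz": [-0.003,-0.002,0.008],"rotation": [0,0,0],"hand": 35}
    - {"xyz": [-0.003,-0.002,0.01],"rotation": [0,0,0],"hand": 35}
    - {"xyz": [-0.003,-0.002,0.01],"rotation": [0,0,0],"hand": 35}

```text
time_s: 13.02
tool_pos: [0.6855, -0.0414, 0.0243]
tool_rot: [3.115, 0.41, 0.001]
force: [-2.2, 0.2, 2.2]
grip_width: 0.582
gripper_force: 20.0
```

Contact (the force went from -2.6 to +2.2 N), so I release.

Call:
move_arm:
  steps:
    - {"xyz": [0,0,0.0005],"rotation": [0,0,0],"hand": 35}
    - {"xyz": [0,0,0.0005],"rotation": [0,0,0],"hand": 56}
    - {"xyz": [0,0,0.0005],"rotation": [0,0,0],"hand": 60}
    - {"xyz": [0,0,0],"rotation": [0,0,0],"hand": 68}
    - {"xyz": [0,0,0],"rotation": [0,0,0],"hand": 74}
    - {"xyz": [0,0,0],"rotation": [0,0,0],"hand": 74}
    - {"xyz": [0,0,-0.03],"rotation": [0,0,0],"hand": 74}
    - {"xyz": [0,0,-0.08],"rotation": [0,0,0],"hand": 74}
    - {"xyz": [0,0,-0.15],"rotation": [0,0,0],"hand": 74}
    - {"xyz": [0,0,-0.23],"rotation": [0,0,0],"hand": 74}
    - {"xyz": [0,0,-0.31],"rotation": [0,0,0],"hand": 80}
    - {"xyz": [0,0,-0.39],"rotation": [0,0,0],"hand": 84}

```text
time_s: 14.02
tool_pos: [0.685, -0.0413, 0.2216]
tool_rot: [3.114, 0.41, 0.002]
force: [1.0, -0.4, -0.5]
grip_width: 0.877
gripper_force: 0.0
```

```bash
python3 - <<'E'
from h import *
goto((.362,.285,.24),70)
s=robot.snapshot("wrist"); im=s["image"]
t=robot.snapshot("scene"); i2=t["image"]; u=proj(t,[[.72,-.03,.03]])[0].astype(int)
a=im[:,100:460,::-1]; b=cv2.resize(i2[u[1]-70:u[1]+70,u[0]-70:u[0]+70,::-1],(420,420),interpolation=cv2.INTER_CUBIC)
cv2.imwrite("pics/d5.png",np.hstack([a,b]))
E
```

```text
t 14.02 pos [ 0.685  -0.0413  0.2216] yawy -75.0 q6 1.08 w 82.5 F [ 1.  -0.4 -0.5] gf 0.0
 shift [-0.455, -0.7976, -0.0376] turn [0.0001, -0.0003, 0.1944] rows 12
```

View pics/d5.png

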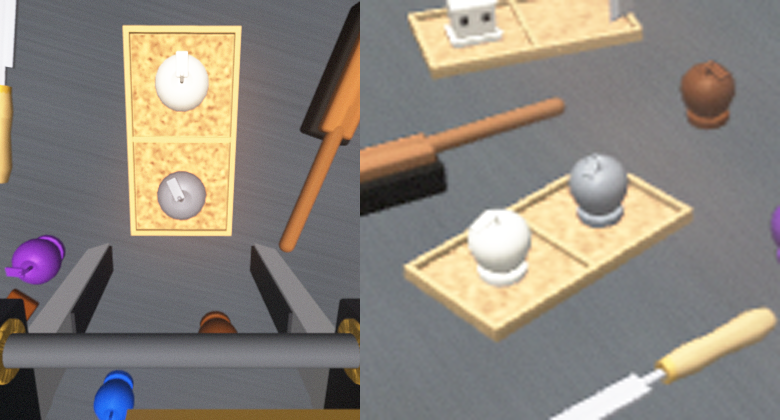

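The apple stands upright in the middle of the bay: wrist px (181,195), scene crop (598,185). Next, the house, estimated at (0.353, 0.287) with its y axis heading about 72°.

Call:
move_arm:
  steps:
    - {"xyz": [-0.04,-0.07,-0.03],"rotation": [0,0,0.03],"hand": 84}
    - {"xyz": [-0.08,-0.14,-0.038],"rotation": [0,0,0.06],"hand": 84}
    - {"xyz": [-0.12,-0.21,-0.038],"rotation": [0,0,0.09],"hand": 84}
    - {"xyz": [-0.16,-0.28,-0.038],"rotation": [0,0,0.12],"hand": 84}
    - {"xyz": [-0.2,-0.35,-0.038],"rotation": [0,0,0.15],"hand": 84}
    - {"xyz": [-0.24,-0.42,-0.038],"rotation": [0,0,0.17],"hand": 84}
    - {"xyz": [-0.28,-0.49,-0.038],"rotation": [0,0,0.183],"hand": 84}
    - {"xyz": [-0.32,-0.56,-0.038],"rotation": [0,0,0.183],"hand": 84}
    - {"xyz": [-0.36,-0.63,-0.038],"rotation": [0,0,0.183],"hand": 84}
    - {"xyz": [-0.4,-0.7,-0.038],"rotation": [0,0,0.183],"hand": 84}
    - {"xyz": [-0.44,-0.77,-0.038],"rotation": [0,0,0.183],"hand": 84}
    - {"xyz": [-0.471,-0.797,-0.038],"rotation": [0,0,0.183],"hand": 84}

```text
time_s: 15.12
tool_pos: [0.3519, 0.2848, 0.2378]
tool_rot: [-3.103, 0.485, 0.0]
force: [-0.1, -0.6, 1.1]
grip_width: 0.894
gripper_force: 0.0
```

Call:
move_arm:
  steps:
    - {"xyz": [0,0,0],"rotation": [0,0,0],"hand": 84}
    - {"xyz": [0,0,0],"rotation": [0,0,0],"hand": 84}
    - {"xyz": [0,0,0],"rotation": [0,0,0],"hand": 84}

```text
time_s: 15.37
tool_pos: [0.3553, 0.2822, 0.2377]
tool_rot: [-3.103, 0.491, -0.001]
force: [-0.5, -0.1, 0.7]
grip_width: 0.893
gripper_force: 0.0
```

```bash
python3 - <<'E'
from h import *
goto((.3525,.287,.24),72)
s=robot.snapshot("wrist"); im=s["image"]; u=proj(s,[[.3525,.287,.03]])[0].astype(int); print(u)
x0,y0=u-[60,60]; print(x0,y0)
cv2.imwrite("pics/c6.png",cv2.resize(im[y0:y0+120,x0:x0+120,::-1],None,fx=5,fy=5,interpolation=cv2.INTER_CUBIC))
E
```

```text
t 15.37 pos [0.3553 0.2822 0.2377] yawy -108.0 q6 2.31 w 84.0 F [-0.5 -0.1  0.7] gf 0.0
 shift [-0.0082, -0.0074, -0.0046] turn [-0.0001, -0.0002, 0.0002] rows 1
[277 191]
217 131
```

View pics/c6.png

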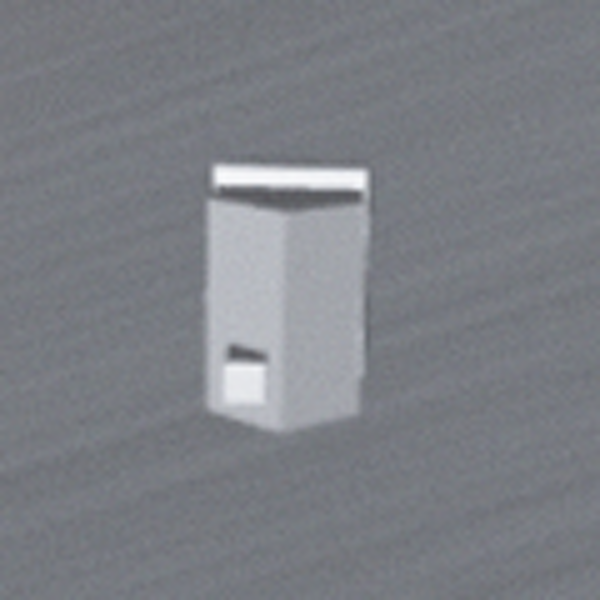

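The crop shows the house from above: ridge from (286,210) to (280,433), far plinth edge from (213,166) to (369,170). It is nearly aligned with the hand.

```bash
python3 - <<'E'
from h import *
s=robot.snapshot("wrist"); o=lambda L:np.array(L)/5+np.array([217,131])
r=cast(s,o([(286,210),(280,433)]),.066); d=r[0]-r[1]; L=np.linalg.norm(d); d/=L
print("ridge mid",r.mean(0),"len",L,"head",np.degrees(np.arctan2(d[1],d[0])))
e=cast(s,o([(213,166),(369,170)]),.010); v=e[1]-e[0]; print("edge len",np.linalg.norm(v),"head",np.degrees(np.arctan2(v[1],v[0])),"centre",e.mean(0)-.028*d)
c=(r.mean(0)+e.mean(0)-.028*d)/2
goto((c[0],c[1],.015),np.degrees(np.arctan2(d[1],d[0]))+90)
E
```

```text
ridge mid [0.35663559 0.28990324] len 0.05074886366713416 head -19.858215475178543
edge len 0.03915278221994597 head -109.45840390449919 centre [0.35599025 0.29008142]
t 15.47 pos [0.3556 0.2819 0.2376] yawy -108.0 q6 2.31 w 84.2 F [-0.1 -0.2 -0.2] gf 0.0
 shift [-0.0038, -0.0159, 0.4451] turn [0.0, -0.0001, 0.0101] rows 6
```

Call:
move_arm:
  steps:
    - {"xyz": [-0.004,-0.016,0.05],"rotation": [0,0,0.01],"hand": 75}
    - {"xyz": [-0.004,-0.016,0.12],"rotation": [0,0,0.01],"hand": 75}
    - {"xyz": [-0.004,-0.016,0.2],"rotation": [0,0,0.01],"hand": 75}
    - {"xyz": [-0.004,-0.016,0.28],"rotation": [0,0,0.01],"hand": 75}
    - {"xyz": [-0.004,-0.016,0.35],"rotation": [0,0,0.01],"hand": 75}
    - {"xyz": [-0.004,-0.016,0.4],"rotation": [0,0,0.01],"hand": 75}
    - {"xyz": [-0.004,-0.016,0.43],"rotation": [0,0,0.01],"hand": 70}
    - {"xyz": [-0.004,-0.016,0.444],"rotation": [0,0,0.01],"hand": 65}
    - {"xyz": [-0.004,-0.016,0.444],"rotation": [0,0,0.01],"hand": 58}
    - {"xyz": [-0.004,-0.016,0.444],"rotation": [0,0,0.01],"hand": 50}
    - {"xyz": [-0.004,-0.016,0.444],"rotation": [0,0,0.01],"hand": 46}
    - {"xyz": [-0.004,-0.016,0.444],"rotation": [0,0,0.01],"hand": 44}

```text
time_s: 16.47
tool_pos: [0.3565, 0.2913, 0.0169]
tool_rot: [-3.093, 0.539, -0.004]
force: [-0.7, -0.5, 0.8]
grip_width: 0.476
gripper_force: 0.0
```

Call:
move_arm:
  steps:
    - {"xyz": [0,0,0],"rotation": [0,0,0],"hand": 40}
    - {"xyz": [0,0,0],"rotation": [0,0,0],"hand": 37}
    - {"xyz": [0,0,0],"rotation": [0,0,0],"hand": 30}
    - {"xyz": [0,0,0],"rotation": [0,0,0],"hand": 20}
    - {"xyz": [0,0,0],"rotation": [0,0,0],"hand": 20}
    - {"xyz": [0,0,0],"rotation": [0,0,0],"hand": 20}
  newtons: 20

```text
time_s: 16.97
tool_pos: [0.3557, 0.2912, 0.0162]
tool_rot: [-3.094, 0.538, -0.001]
force: [-1.2, -0.0, 5.8]
grip_width: 0.382
gripper_force: 20.0
```

```bash
python3 - <<'E'
from h import *
goto((.532,-.38,.21),79)
E
```

```text
t 16.97 pos [0.3557 0.2912 0.0162] yawy -109.7 q6 2.35 w 35.9 F [-1.2 -0.   5.8] gf 20.0
 shift [0.7854, 1.1442, -0.3881] turn [-0.0003, -0.0003, -0.0485] rows 18
```

Call:
move_arm:
  steps:
    - {"xyz": [0,0,-0.03],"rotation": [0,0,0],"hand": 20}
    - {"xyz": [0,0,-0.09],"rotation": [0,0,0],"hand": 20}
    - {"xyz": [0,0,-0.16],"rotation": [0,0,0],"hand": 20}
    - {"xyz": [0,0,-0.23],"rotation": [0,0,0],"hand": 20}
    - {"xyz": [0.01,0.02,-0.3],"rotation": [0,0,0],"hand": 20}
    - {"xyz": [0.04,0.06,-0.36],"rotation": [0,0,0],"hand": 20}
    - {"xyz": [0.08,0.12,-0.385],"rotation": [0,0,0],"hand": 20}
    - {"xyz": [0.12,0.18,-0.388],"rotation": [0,0,0],"hand": 20}
    - {"xyz": [0.16,0.24,-0.388],"rotation": [0,0,-0.01],"hand": 20}
    - {"xyz": [0.2,0.3,-0.388],"rotation": [0,0,-0.02],"hand": 20}
    - {"xyz": [0.24,0.36,-0.388],"rotation": [0,0,-0.03],"hand": 20}
    - {"xyz": [0.28,0.42,-0.388],"rotation": [0,0,-0.048],"hand": 20}

```text
time_s: 17.97
tool_pos: [0.4152, 0.0443, 0.2084]
tool_rot: [-3.127, 0.301, 0.002]
force: [1.2, -0.4, -3.2]
grip_width: 0.38
gripper_force: 20.0
```

```bash
python3 - <<'E'
from h import *
goto((.532,-.38,.21),79)
E
```

```text
t 17.97 pos [0.4152 0.0443 0.2084] yawy -101.0 q6 1.6 w 35.7 F [ 1.2 -0.4 -3.2] gf 20.0
 shift [0.391, 0.7886, -0.0038] turn [0.0, 0.0005, 0.0001] rows 11
```

Call:
move_arm:
  steps:
    - {"xyz": [0.035,0.07,0],"rotation": [0,0,0],"hand": 20}
    - {"xyz": [0.07,0.14,0],"rotation": [0,0,0],"hand": 20}
    - {"xyz": [0.105,0.21,0],"rotation": [0,0,0],"hand": 20}
    - {"xyz": [0.14,0.28,0],"rotation": [0,0,0],"hand": 20}
    - {"xyz": [0.175,0.35,0],"rotation": [0,0,0],"hand": 20}
    - {"xyz": [0.21,0.42,0],"rotation": [0,0,0],"hand": 20}
    - {"xyz": [0.245,0.49,0],"rotation": [0,0,0],"hand": 20}
    - {"xyz": [0.28,0.56,0],"rotation": [0,0,0],"hand": 20}
    - {"xyz": [0.315,0.63,0],"rotation": [0,0,0],"hand": 20}
    - {"xyz": [0.35,0.7,0],"rotation": [0,0,0],"hand": 20}
    - {"xyz": [0.38,0.765,0],"rotation": [0,0,0],"hand": 20}
    - {"xyz": [0.391,0.789,0],"rotation": [0,0,0],"hand": 20}

```text
time_s: 18.97
tool_pos: [0.5313, -0.3828, 0.2074]
tool_rot: [-3.126, 0.309, 0.003]
force: [-0.1, 0.9, -3.7]
grip_width: 0.38
gripper_force: 20.0
```

Call:
move_arm:
  steps:
    - {"xyz": [0,0,0],"rotation": [0,0,0],"hand": 20}
    - {"xyz": [0,0,0],"rotation": [0,0,0],"hand": 20}
    - {"xyz": [0,0,0],"rotation": [0,0,0],"hand": 20}

```text
time_s: 19.22
tool_pos: [0.5314, -0.3775, 0.2082]
tool_rot: [-3.125, 0.303, 0.003]
force: [-0.1, 0.4, -3.2]
grip_width: 0.381
gripper_force: 20.0
```

```bash
python3 - <<'E'
from h import *
goto((.532,-.38,.21),79)
s=robot.snapshot("wrist"); cv2.imwrite("pics/w7.png",s["image"][:,:,::-1])
p=robot.state()["tool_pos"]; print("grasp px",proj(s,[p+[0,0,.019],p+[0,0,.051]]))
E
```

```text
t 19.22 pos [ 0.5314 -0.3775  0.2082] yawy -101.1 q6 0.97 w 35.8 F [-0.1  0.4 -3.2] gf 20.0
 shift [0.0022, 0.0047, -0.0036] turn [-0.0005, 0.0007, -0.0004] rows 1
grasp px [[279.84865163 270.76262048]
 [279.45237751 302.66436323]]
```

View pics/w7.png

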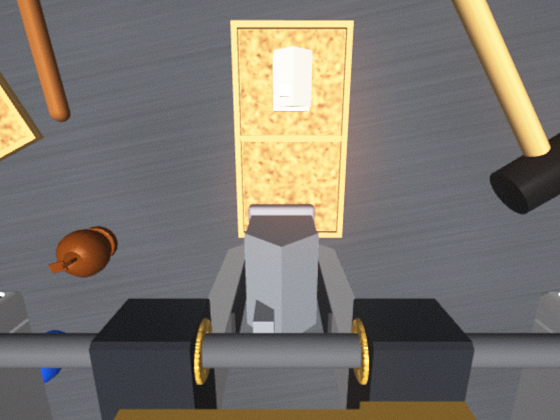

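The house is held straight. The tray's outer corners are (231,22), (353,22), (238,237) and (343,237), with the cross bar at row 138.

```bash
python3 - <<'E'
from h import *
s=robot.snapshot("wrist")
c=cast(s,[(231,22),(353,22),(238,237),(343,237),(237,138),(348,138)],.014); print(c.round(4).tolist())
print([np.linalg.norm(c[i]-c[j]).round(4) for i,j in ((0,1),(2,3),(0,2),(1,3))])
ctr=c[:4].mean(0); d=c[:2].mean(0)-c[2:4].mean(0); L=np.linalg.norm(d); d/=L
print(ctr,"head",np.degrees(np.arctan2(d[1],d[0])),"bay",ctr-.0575*d, "bay2",c[4:].mean(0)-.0575*d)
b=(ctr-.0575*d+c[4:].mean(0)-.0575*d)/2
p=robot.state()["tool_pos"]; e=cast(s,[(249,207),(313,207)],p[2]-.0162+.01); print("house ctr - tool",e.mean(0)-.028*d-p[:2])
goto((b[0],b[1],.028),79)
E
```

```text
[[0.7145, -0.3605], [0.6904, -0.4839], [0.4838, -0.3143], [0.4592, -0.4408], [0.5996, -0.3401], [0.5757, -0.463]]
[np.float64(0.1257), np.float64(0.1289), np.float64(0.2353), np.float64(0.2352)]
[ 0.58696314 -0.3998843 ] head -10.940092764120873 bay [ 0.53050814 -0.38897181] bay2 [ 0.53118592 -0.3906074 ]
house ctr - tool [ 0.0009521  -0.00062596]
t 19.32 pos [ 0.5317 -0.3773  0.209 ] yawy -101.0 q6 0.97 w 36.2 F [ 0.1 -0.2 -2.8] gf 20.0
 shift [0.0034, 0.025, 0.3621] turn [-0.0002, 0.0003, -0.0001] rows 5
```

Call:
move_arm:
  steps:
    - {"xyz": [0.002,0.024,0.03],"rotation": [0,0,0],"hand": 20}
    - {"xyz": [0.002,0.024,0.09],"rotation": [0,0,0],"hand": 20}
    - {"xyz": [0.002,0.024,0.16],"rotation": [0,0,0],"hand": 20}
    - {"xyz": [0.002,0.024,0.23],"rotation": [0,0,0],"hand": 20}
    - {"xyz": [0.002,0.024,0.29],"rotation": [0,0,0],"hand": 20}
    - {"xyz": [0.002,0.024,0.33],"rotation": [0,0,0],"hand": 20}
    - {"xyz": [0.002,0.024,0.35],"rotation": [0,0,0],"hand": 20}
    - {"xyz": [0.002,0.024,0.36],"rotation": [0,0,0],"hand": 20}
    - {"xyz": [0.002,0.024,0.36],"rotation": [0,0,0],"hand": 20}
    - {"xyz": [0.002,0.024,0.36],"rotation": [0,0,0],"hand": 20}

```text
time_s: 20.15
tool_pos: [0.5315, -0.3914, 0.0312]
tool_rot: [3.125, -0.303, 0.003]
force: [0.8, -0.2, -2.1]
grip_width: 0.382
gripper_force: 20.0
```

```bash
python3 - <<'E'
from h import *
goto((.5305,-.389,.0222),79)
E
```

```text
t 20.15 pos [ 0.5315 -0.3914  0.0312] yawy -101.1 q6 0.96 w 35.9 F [ 0.8 -0.2 -2.1] gf 20.0
 shift [-0.003, -0.0044, 0.0181] turn [0.0005, -0.0007, -0.0004] rows 1
```

Call:
move_arm:
  steps:
    - {"xyz": [-0.002,-0.002,0.004],"rotation": [0,0,0],"hand": 20}
    - {"xyz": [-0.002,-0.002,0.008],"rotation": [0,0,0],"hand": 20}
    - {"xyz": [-0.002,-0.002,0.012],"rotation": [0,0,0],"hand": 20}
    - {"xyz": [-0.002,-0.002,0.014],"rotation": [0,0,0],"hand": 20}
    - {"xyz": [-0.002,-0.002,0.015],"rotation": [0,0,0],"hand": 20}
    - {"xyz": [-0.002,-0.002,0.015],"rotation": [0,0,0],"hand": 20}

```text
time_s: 20.65
tool_pos: [0.5299, -0.3897, 0.0222]
tool_rot: [3.127, -0.304, 0.0]
force: [-0.7, 0.8, -1.3]
grip_width: 0.381
gripper_force: 20.0
```

Call:
move_arm:
  steps:
    - {"xyz": [0,0,0.001],"rotation": [0,0,0],"hand": 20}
    - {"xyz": [0,0,0.002],"rotation": [0,0,0],"hand": 20}
    - {"xyz": [0,0,0.002],"rotation": [0,0,0],"hand": 20}

```text
time_s: 20.9
tool_pos: [0.5299, -0.3898, 0.0222]
tool_rot: [-3.127, 0.304, 0.0]
force: [-4.4, 2.4, 6.2]
grip_width: 0.386
gripper_force: 20.0
```

Contact at 6 N, so I release and lift.

Call:
move_arm:
  steps:
    - {"xyz": [0,0,0.001],"rotation": [0,0,0],"hand": 37}
    - {"xyz": [0,0,0.001],"rotation": [0,0,0],"hand": 43}
    - {"xyz": [0,0,0.001],"rotation": [0,0,0],"hand": 52}
    - {"xyz": [0,0,0],"rotation": [0,0,0],"hand": 60}
    - {"xyz": [0,0,0],"rotation": [0,0,0],"hand": 62}
    - {"xyz": [0,0,0],"rotation": [0,0,0],"hand": 62}
    - {"xyz": [0,0,-0.03],"rotation": [0,0,0],"hand": 62}
    - {"xyz": [0,0,-0.08],"rotation": [0,0,0],"hand": 62}
    - {"xyz": [0,0,-0.15],"rotation": [0,0,0],"hand": 62}
    - {"xyz": [0,0,-0.23],"rotation": [0,0,0],"hand": 70}
    - {"xyz": [0,0,-0.31],"rotation": [0,0,0],"hand": 80}
    - {"xyz": [0,0,-0.39],"rotation": [0,0,0],"hand": 84}

```text
time_s: 21.9
tool_pos: [0.5296, -0.3894, 0.2192]
tool_rot: [3.126, -0.304, 0.001]
force: [0.4, -0.6, -0.4]
grip_width: 0.835
gripper_force: 0.0
```

```bash
python3 - <<'E'
from h import *
goto((.53,-.389,.25),79)
s=robot.snapshot("wrist"); t=robot.snapshot("scene")
a=s["image"][:,100:460,::-1]; b=cv2.resize(t["image"][110:350,150:430,::-1],(420,360),interpolation=cv2.INTER_CUBIC); b=np.vstack([b,np.zeros((60,420,3),np.uint8)])
cv2.imwrite("pics/fin.png",np.hstack([a,b]))
E
```

```text
t 21.9 pos [ 0.5296 -0.3894  0.2192] yawy -101.1 q6 0.96 w 78.5 F [ 0.4 -0.6 -0.4] gf 0.0
 shift [0.0006, -0.001, -0.0616] turn [0.0002, -0.0003, -0.0006] rows 1
```

View pics/fin.png

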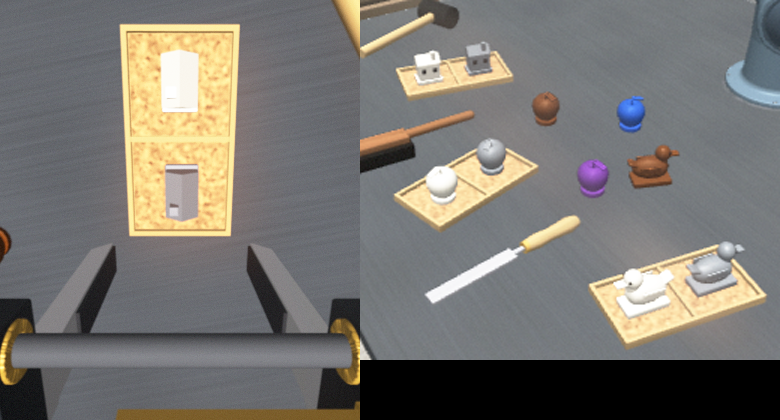

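The house stands upright in the middle of its bay at wrist px (181,190). The scene crop shows all three castings upright in their own trays and everything else in place.

```bash
python3 -c "
from bench import robot
print(robot.finish_job())"
```

```text
the job is handed in; nothing more can be done
None
```

The silver duck, apple and house each stand upright in the middle of the empty bay beside their own plaster master, and the job was handed in at about 22 s; the last pictures showed the bronze castings, file and brush still in place.

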